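# Pull the charged battery from the charger

### The job

Lift the long stick battery straight up out of its deep charger bay and stand it upright in the free space of the steel tray, next to the hole saw. Keep it upright and set it down without dropping it; leave the short battery in the charger, and leave the hole saw and the other things on the bench where they are.

Things in the scene. Friction and masses are not known exactly. Their poses are not given: they have to be found in the camera images.
- battery_long: Long stick battery: black plastic block 40 (x) x 46 (y) x 100 (z) mm, about 0.3 kg, a thin grey band near its top. Origin at the centre of its underside, z up. At the start it stands in one of the charger's two bays (either one), axes parallel to the charger's, top 3 mm below the rim, 1.5 mm of play on each side. Grasp its two x faces (40 mm across) through the finger slots.
- battery_short: The short battery: the same 40 x 46 mm black block but only 60 mm tall, so its top lies 43 mm below the charger's rim, in the other bay. Origin at the centre of its underside. It stays there.
- charger: The charger: grey plastic block fixed to the bench, 119.5 (x) x 127 (y) x 118 (z) mm. Origin at the centre of its underside, z up. Two open-topped wells (bays), 43 (x) x 49 (y) mm, centred at y = +31 and y = -31 mm, x = 0; well floor 15 mm above the origin, rim at 118 mm.
- bay_a (a point): Centre of the mouth, at rim height, of the charger's +y bay; axes as the charger's. On the +x and -x side of either bay a vertical finger slot 38 mm wide (along y) reaches out to 53 mm from the bay's centre and 58 mm down from the rim. The slots are walled outside: fingers enter only from above, spread along the charger's x, opened 45 to 65 mm.
- bay_b (a point): Centre of the mouth, at rim height, of the charger's -y bay, with the same two finger slots; axes as the charger's.
- tray: Dark sheet-steel tray fixed to the bench, 130 (x) x 190 (y) mm outside, wall 4 mm thick and 20 mm high, inner floor 122 x 182 mm and 4 mm above the origin. Origin at the centre of its underside. Charger and tray stand one to the robot's left, one to its right, either way round.
- hole_saw: A hole saw, teeth up: aluminium cup 40 mm in diameter, 39 mm tall, standing loose on the tray's floor in the tray's -y half (30 to 65 mm from the tray's centre), so that the +y half is free. Origin at the centre of its underside.
- hammer: Hammer, 300 mm long, lying on the bench well to the robot's right, a bystander; its origin lies underneath it.
- wrench: Wrench, 180 mm long, lying on the bench between charger and tray, pointing away from the robot, a bystander; its origin lies underneath it.
- cup: Blue plastic cup, 76 mm across and 85 mm tall, standing on the bench at the robot's left, a bystander; origin at the centre of its underside.
Things that resemble listed ones, but are neither listed nor needed, are in the scene too. What is shaped like the battery_long but blue is not meant. Leave any purple look-alike of the tray alone.

How it is judged (in metres and radians):
On the way:
1. the long battery has been lifted clear above the charger's rim, upright (z of battery_long in the frame of charger above 0.119 m and angle between battery_long's own z axis and vertical below 0.2 rad), for 0.1 s.
At the end, for the whole second after the job is handed in: The long battery stands by itself on the tray's floor, inside the tray's walls, upright within 0.06 rad, its underside within 3.5 mm of the tray's floor, at rest; the short battery is within 30 mm, the hole saw within 25 mm and hammer, wrench and cup within 40 mm of where they started (x of battery_long in the frame of tray between -0.061 and 0.061 m and y of battery_long in the frame of tray between -0.091 and 0.091 m and z of battery_long in the frame of tray between 0.001 and 0.0075 m and angle between battery_long's own z axis and vertical below 0.06 rad and linear speed of battery_long below 0.01 m/s and angular speed of battery_long below 0.1 rad/s and contact force between battery_long and tray above 0.5 N and distance of battery_short from where it was at the start of the episode below 0.03 m and distance of hole_saw from where it was at the start of the episode below 0.025 m and distance of each of hammer, wrench, cup from where it was at the start of the episode below 0.04 m); the robot touches nothing.
It fails at once if the long battery is let go or dropped more than about 16 mm above the tray's floor, away from the charger (horizontal distance between battery_long and charger above 0.09 m and height (world z) of battery_long above 0.02 m and contact force between the fingers and battery_long below 0.01 N).
It fails at once if the long battery is tipped by more than 0.5 rad (angle between battery_long's own z axis and vertical above 0.5 rad).
It fails at once if the short battery is moved by more than 30 mm or the hole saw by more than 25 mm (distance of battery_short from where it was at the start of the episode above 0.03 m or distance of hole_saw from where it was at the start of the episode above 0.025 m).
It fails at once if the hammer, wrench or cup is moved by more than 40 mm (distance of any of hammer, wrench, cup from where it was at the start of the episode above 0.04 m).
It also fails if it takes over 45 s, if anything falls off the work surface, if the arm or the gripper's body presses on something with over 40 N, if the wrist force passes 120 N, or if a joint passes its speed limit or range.

### The arm

A 6-joint arm with a two-finger parallel gripper is mounted at the origin on the work surface. World frame = base frame: x ahead of the robot, y to its left, z up, the work surface at z = 0. Lengths are in m, angles in degrees, forces in N, time in s.
With the tool pointing down it reaches from about 0.35 to 0.925 m from the base axis. Payload 6.4 kg.
Tool frame: the origin (TCP) lies at the very end of the fingers, on their centre line; the grasp point (between the pads) lies 19 mm behind it (ctrl.tcp_to_grasp is the distance from the TCP to the grasp point, in m); z points along the fingers, y is the line along which they close (so a half turn about z gives the same grasp; the last joint's range is limited). The gripper opens to 85 mm and grips with 20 to 120 N. Pads are 22 mm wide; open, the fingers measure 114 mm over their backs; the gripper's body (76 mm by 85 mm) begins 54 mm behind the grasp point. The pads swing forward as they close: fully open they stand 13 mm farther back than shut.
Start: joints at [-81.538, 14.043, 89.255, -0, 76.702, -9.975], TCP at [0.206, -0.617, 0.231] pointing down, gripper open.
Joint ranges: [-179.41, 179.41], [-58.25, 129.5], [7.25, 145.43], [-54.29, 234.29], [11.92, 165.04], [-157.13, 157.13]. Speed limits (degrees/s): [147.25, 147.25, 180, 180, 180, 180].

### API

Orientations are given as a 3x3 rotation matrix whose columns are the frame's x, y, z axes.
In Python, from plant import ctrl gives the robot as it stands.
- The arm moves only by the tool send_rows, never from a script. Its argument "series" is a list of rows, each a list of 3 entries, a list of its own where there are three numbers: the shift along the world's x, y, z normalised to -1 to 1, where 1 is 30 cm, then the turn, a rotation vector about the world's x, y, z normalised to -1 to 1, where 1 is pi/4 rad, then the gripper command: -1 is shut, 1 is fully open, values between are in proportion. A call has 1 to 5 rows; each row is the pose to reach, as a shift and turn from the pose commanded when the call began; what a row does not reach only later rows make up. A row lasts 1/8 s, in which the tool goes at most 62.5 mm and 10.7 degrees, less where a joint would pass 70% of its speed; a pose out of reach is approached as far as the arm can. A call with a number of a shift or a turn outside -1 to 1 is refused whole. A call with a gripper value outside its range is refused whole. The fingers move at their own pace and stop on an object; the grip force is fixed at half the most. Time passes only in rows, so rows that repeat a pose let the fingers close. It gives the time, the measured TCP pose, the force, the opening and the grip force at its end, in the units of the state.
- ctrl.sense(): the state, without advancing time (a new reading comes with each control period).
- ctrl.camera(name): name is "scene" or "top" or "wrist"; returns a dict with "color" (480x640x3 uint8, blue, green, red), "camera_matrix" (3x3 intrinsics, pixels), "world_to_cam" (4x4, takes a point from world to camera coordinates). Camera axes: x right, y down, z forward; pixel columns grow to the right and rows downward; lengths in m; the calibration is good to about 2 mm. A picture is of the moment at which its call begins. There is no depth.
- ctrl.hand_in(): hands the job in; it is judged then, once.
The state is a dict: "time": time; "q": joint angles; "joint_vel": joint speeds; "joint_efforts": joint torques, N m; "tcp_pos": TCP position; "tool_rot": TCP orientation; "ft_force": force on the tool from outside, world axes, zero at the start; "ft_torque": the same for the moment, N m; "opening": finger opening in m; "grip_force": force on a finger pad.
Only numpy, scipy, OpenCV 4.12 (cv2) and the standard library are available. Lean on these libraries where they do the work, as an engineer would, in place of code of your own. Each camera call takes 0.05 s, during which the arm holds its last target. There are 200 camera calls.

## Working session

There is one attempt and no reset: what is moved stays moved. The work goes in short steps, Python scripts to look and compute and a tool call to move; the robot and the scene stay as the last step left them, time stands still between calls to the robot, and variables do not carry over. Pictures are saved under pics/ and viewed, at most 10 in all, crops included, and the job is handed in when it is done.

Besides the shell and the picture viewer there is one more tool, called after "Call:" as a command line: name --argument value ..., lists and objects as JSON in quotes. send_rows: Moves the arm, as the interface text tells. Its arguments: {"type":"object","properties":{"series":{"type":"array","items":{"type":"array"}}},"required":["series"]}

```bash
mkdir -p pics; python3 - <<'E'
from plant import ctrl
import cv2,numpy as np,pickle
d={}
for n in("scene","top"):
    c=ctrl.camera(n); d[n]=c; cv2.imwrite(f"pics/{n}0.png",c["color"]); print(n,c["camera_matrix"].round(1).tolist(),c["world_to_cam"].round(3).tolist())
pickle.dump(d,open("cam0.pkl","wb"))
s=ctrl.sense();print(s["time"],s["tcp_pos"],s["tool_rot"],s["opening"])
E
```

```text
scene [[521.0, 0.0, 318.0], [0.0, 521.0, 227.7], [0.0, 0.0, 1.0]] [[0.771, 0.637, -0.011, -0.315], [0.378, -0.472, -0.796, -0.077], [-0.513, 0.609, -0.605, 1.564], [0.0, 0.0, 0.0, 1.0]]
top [[544.7, 0.0, 309.2], [0.0, 544.7, 243.5], [0.0, 0.0, 1.0]] [[0.009, -1.0, 0.012, -0.0], [-0.996, -0.01, -0.086, 0.412], [0.086, -0.011, -0.996, 1.391], [0.0, 0.0, 0.0, 1.0]]
0.1 [ 0.20551079 -0.61613387  0.23026575] [[ 9.48669139e-01  3.16270133e-01 -2.60265315e-04]
 [ 3.16270101e-01 -9.48667631e-01  1.71726812e-03]
 [ 2.96215337e-04 -1.71143341e-03 -9.99998492e-01]] 0.08542582311376556
```

View pics/top0.png

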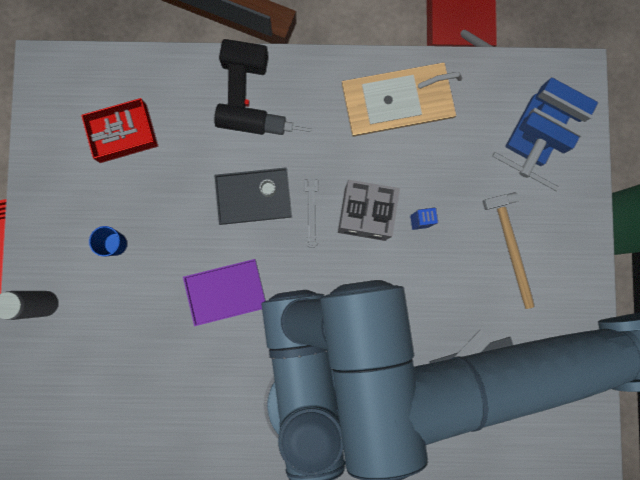

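View pics/scene0.png

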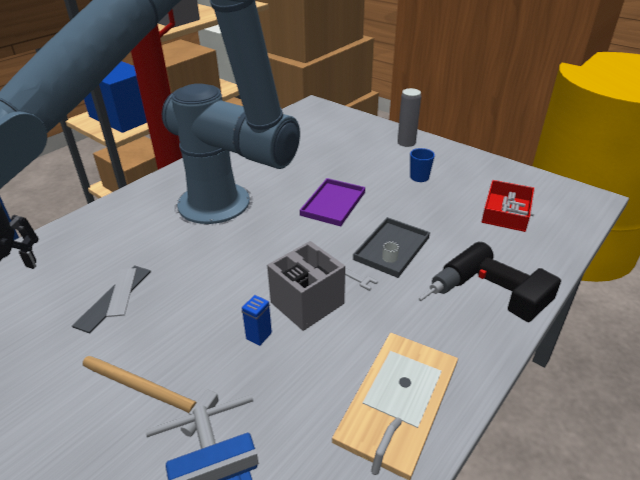

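The top view shows the charger at (370,210), the tray at (253,196) with the hole saw at (267,187), the blue battery look-alike at (425,217) and the purple tray look-alike at (225,292). Candidates for the long battery are the charger bay contents at (357,209) and (383,211), and the blue block at (425,217), which is excluded. I'll check the two bays in a close crop.

```bash
python3 - <<'E'
import cv2,numpy as np,pickle
d=pickle.load(open("cam0.pkl","rb"))
a=cv2.resize(d["top"]["color"][170:250,330:410],None,fx=5,fy=5,interpolation=2)
b=cv2.resize(d["scene"]["color"][235:335,260:360],None,fx=4,fy=4,interpolation=2)
cv2.imwrite("pics/crop1.png",np.hstack([a,b]))
E
```

```text
(no output)
```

View pics/crop1.png

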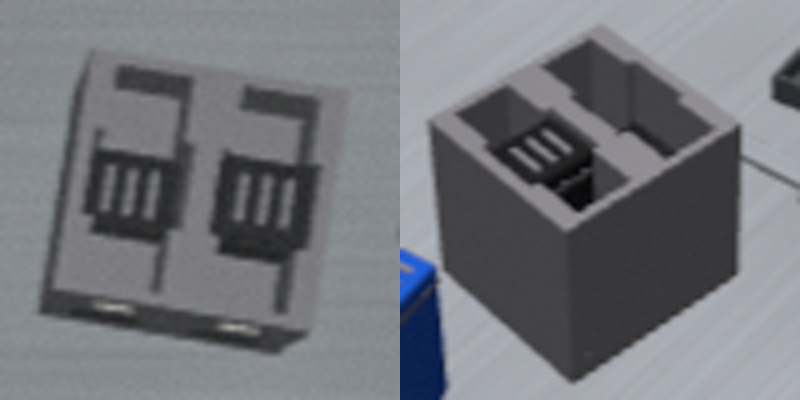

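The crop shows that the long battery, with its top near the rim and filling the mouth, is in the bay on the right in the top view (px 383,211), which is the −y bay. The other bay is deep, so it holds the short battery. Next I'll measure the rim and the tray.

```bash
cat > h.py <<'E'
import numpy as np,cv2
def ray(c,uv,z):
    uv=np.asarray(uv,float).reshape(-1,2);T=c["world_to_cam"];R,t=T[:3,:3],T[:3,3];o=-R.T@t
    d=(R.T@np.linalg.inv(c["camera_matrix"])@np.c_[uv,np.ones(len(uv))].T).T
    return o+d*((z-o[2])/d[:,2])[:,None]
def proj(c,P):
    P=np.asarray(P,float).reshape(-1,3);T=c["world_to_cam"];p=(c["camera_matrix"]@(T[:3,:3]@P.T+T[:3,3:])).T
    return p[:,:2]/p[:,2:]
def rect(c,mask,z):
    cs,_=cv2.findContours(mask.astype(np.uint8),cv2.RETR_EXTERNAL,2);k=max(cs,key=cv2.contourArea)
    w=ray(c,k.reshape(-1,2),z)[:,:2]
    return cv2.minAreaRect((w*1000).astype(np.float32))
E
python3 - <<'E'
import pickle;from h import *
d=pickle.load(open("cam0.pkl","rb"));c=d["top"];g=cv2.cvtColor(c["color"],6).astype(int)
print(g[205,340:402:3],g[196,210:296:4])
m=np.zeros(g.shape,bool);m[160:235,205:300]=g[160:235,205:300]<90
print("tray",rect(c,m,.02))
yy,xx=np.mgrid[:480,:640]
hs=(c["color"].min(2)>120)&(abs(xx-267)<14)&(abs(yy-187)<14)
print("saw",ray(c,[[xx[hs].mean(),yy[hs].mean()]],.03),hs.sum())
# charger rim corners by hand from crop
q=np.array([[95,50],[347,90],[308,328],[48,290]])/5+[330,170]-.4
w=ray(c,q,.118);print(w.round(4).tolist(),np.linalg.norm(w-np.roll(w,1,0),axis=1),w.mean(0))
# battery top
q=np.array([[233,155],[320,165],[302,250],[212,232]])/5+[330,170]-.4
w=ray(c,q,.115);print(w.round(4).tolist(),np.linalg.norm(w-np.roll(w,1,0),axis=1),w.mean(0))
E
```

```text
[142  79 120  44 107  87  50 106  50  83 123  88  50 106  74  47  62  48
 113 127 138] [141 140  46  70  72  72  70  68  71  73  68  71  71  74  87  83  73  71
  74  72 127 137]
tray ((535.1722412109375, 151.50062561035156), (132.1371307373047, 187.92138671875), 6.448474407196045)
saw [[0.55536221 0.11298564 0.03      ]] 142
[[0.5604, -0.09, 0.118], [0.542, -0.2125, 0.118], [0.4257, -0.193, 0.118], [0.4429, -0.0676, 0.118]] [0.11964119 0.12390673 0.1179789  0.12662522] [ 0.49272945 -0.14078332  0.118     ]
[[0.51, -0.1574, 0.115], [0.5056, -0.1997, 0.115], [0.4639, -0.1908, 0.115], [0.4722, -0.1472, 0.115]] [0.03916072 0.04253168 0.04261899 0.04441867] [ 0.48794382 -0.1737674   0.115     ]
```

Call:
send_rows --series '[[[0.47, 0.74, 0.07], [0, 0, 0.684], 1], [[0.47, 0.74, 0.07], [0, 0, 0.684], 1], [[0.47, 0.74, 0.07], [0, 0, 0.684], 1], [[0.47, 0.74, 0.07], [0, 0, 0.684], 1], [[0.47, 0.74, 0.07], [0, 0, 0.684], 1]]'

```text
time: 0.72
tcp_pos: [0.348, -0.3919, 0.2523]
tool_rot: [[0.65, 0.76, 0.0], [0.76, -0.65, 0.0], [0.0, -0.0, -1.0]]
ft_force: [0.1, -0.8, -0.2]
opening: 0.0854
grip_force: 0.0
```

Call:
send_rows --series '[[[0.47, 0.74, 0], [0, 0, 0.684], 1], [[0.47, 0.74, 0], [0, 0, 0.684], 1], [[0.47, 0.74, 0], [0, 0, 0.684], 1], [[0.47, 0.74, 0], [0, 0, 0.684], 1], [[0.47, 0.74, 0], [0, 0, 0.684], 0.35]]'

```text
time: 1.35
tcp_pos: [0.4886, -0.1704, 0.2519]
tool_rot: [[0.17, 0.985, -0.001], [0.985, -0.17, 0.0], [0.0, -0.001, -1.0]]
ft_force: [0.9, 0.5, -0.0]
opening: 0.0696
grip_force: 0.0
```

Call:
send_rows --series '[[[0, 0, 0], [0, 0, 0], 0.35], [[0, 0, 0], [0, 0, 0], 0.35], [[0, 0, 0], [0, 0, 0], 0.35], [[0, 0, 0], [0, 0, 0], 0.35]]'

```text
time: 1.85
tcp_pos: [0.4872, -0.1735, 0.2523]
tool_rot: [[0.175, 0.985, -0.0], [0.985, -0.175, -0.0], [-0.0, -0.0, -1.0]]
ft_force: [-0.2, -0.3, 0.6]
opening: 0.0576
grip_force: 0.0
```

```bash
python3 - <<'E'
from plant import ctrl
import cv2,pickle,numpy as np
from h import *
s=ctrl.sense();print(s["time"],s["tcp_pos"],s["tool_rot"].round(3).tolist() if hasattr(s["tool_rot"],"round") else s["tool_rot"],s["opening"],s["q"])
c=ctrl.camera("wrist");pickle.dump(c,open("w1.pkl","wb"));cv2.imwrite("pics/w1.png",c["color"])
for p in ([.488,-.172,.115],[.4927,-.1408,.118]):print(proj(c,p))
E
```

```text
1.85 [ 0.48722135 -0.17350854  0.25229447] [[0.175, 0.985, -0.0], [0.985, -0.175, -0.0], [-0.0, -0.0, -1.0]] 0.05764074154474158 [-3.21748914e+01 -5.06871120e+00  1.07295926e+02 -3.28554509e-03
  7.77718253e+01 -2.20749345e+01]
[[316.2814137  222.27789739]]
[[315.22244226 184.21727746]]
```

View pics/w1.png

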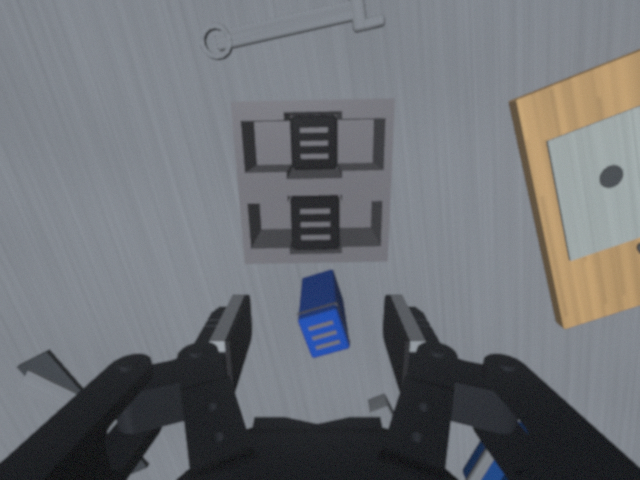

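The wrist view shows the rim corners at about (232,100), (395,98), (388,263) and (245,264). The long battery's top is at (315,222) and the short one sits in the upper bay. I'll cast the corners.

```bash
python3 - <<'E'
import pickle;from h import *
c=pickle.load(open("w1.pkl","rb"));T=c["world_to_cam"];print("cam",-T[:3,:3].T@T[:3,3],T[2,:3])
g=cv2.cvtColor(c["color"],6)
for q,z in(([[232,100],[395,98],[388,263],[245,264]],.118),([[292,196],[339,196],[340,249],[292,249]],.115)):
    w=ray(c,q,z);print(w.round(4).tolist(),np.linalg.norm(w-np.roll(w,1,0),axis=1).round(4),w.mean(0))
print(g[150,225:260],g[150,380:400]);print(g[250,235:255],g[250,380:400]);print(g[90:112,315],g[255:275,260]);print(g[225,280:350]);print(g[185:260,297])
E
```

```text
cam [ 0.50171315 -0.0972629   0.39521705] [-0.05322032 -0.30190249 -0.95185213]
[[0.4439, -0.0699, 0.118], [0.5607, -0.0892, 0.118], [0.5411, -0.2164, 0.118], [0.423, -0.1964, 0.118]] [0.1282 0.1185 0.1287 0.1197] [ 0.49218318 -0.14297735  0.118     ]
[[0.4727, -0.1473, 0.115], [0.5096, -0.1538, 0.115], [0.5035, -0.1982, 0.115], [0.464, -0.1912, 0.115]] [0.0448 0.0374 0.0448 0.0401] [ 0.48745286 -0.17263093  0.115     ]
[138 134 138 138 136 135 135 135 136 128 124 120 122 120 121 122 115 104
  82  59  51  49  49  47  51  49  47  49  52  58  78 100 115 122 122] [ 61  61  66  77  99 111 116 117 118 118 118 121 127 131 136 137 135 137
 137 136]
[135 137 135 136 138 137 135 132 130 125 118 119 118 116 118 115 115 117
 118 117] [117 115 116 115 117 115 115 120 129 135 136 134 131 132 134 136 137 137
 136 136]
[136 134 135 134 133 135 135 134 133 131 127 127 126 129 128 124 126 124
 126 125 118  99] [118 119 119 118 116 120 119 121 125 129 134 133 134 136 133 134 136 134
 134 131]
[118 117 116 116 117 116 115 117 115 110  98  77  56  42  42  45  44  42
  46  59  79 100 110 112 114 114 113 112 111 113 111 110 113 110 110 110
 110 109 111 111 109 110 110 108 108 107 108 108 105  93  73  54  45  43
  42  42  39  44  56  83 101 112 115 114 112 115 116 114 114 112]
[117 115 118 117 120 117 118 117 115 109  89  60  44  43  41  44  44  42
  41  43  41  43  43  43  47  45  41  45  43  43  45  42  44  44  43  42
  46  45  43  45  42  42  43  40  40  47  44  42  42  41  45  43  41  44
  45  45  46  44  40  40  45  45  41  42  52  61  69  75  84 103 112 114
 116 117 115]
```

Rim sizes (128 × 119 mm) match, and the yaw is about −9.4°. The battery centre is at about (0.4873, −0.173), so the tool is already centred. I'll descend in stages.

Call:
send_rows --series '[[[0, 0, -0.15], [0, 0, 0.013], 0.35], [[0, 0, -0.3], [0, 0, 0.013], 0.35], [[0, 0, -0.4], [0, 0, 0.013], 0.35], [[0, 0, -0.45], [0, 0, 0.013], 0.35], [[0, 0, -0.47], [0, 0, 0.013], 0.35]]'

```text
time: 2.52
tcp_pos: [0.4876, -0.1728, 0.1111]
tool_rot: [[0.164, 0.986, -0.0], [0.986, -0.164, 0.0], [0.0, -0.0, -1.0]]
ft_force: [0.5, 0.0, 0.9]
opening: 0.0577
grip_force: 0.0
```

Call:
send_rows --series '[[[0, 0, -0.02], [0, 0, 0], 0.35], [[0, 0, -0.05], [0, 0, 0], 0.35], [[0, 0, -0.08], [0, 0, 0], 0.35], [[0, 0, -0.115], [0, 0, 0], 0.35], [[0, 0, -0.115], [0, 0, 0], 0.35]]'

```text
time: 3.15
tcp_pos: [0.4869, -0.1722, 0.0756]
tool_rot: [[0.164, 0.987, -0.002], [0.987, -0.164, 0.001], [0.001, -0.002, -1.0]]
ft_force: [-0.2, 0.6, -0.2]
opening: 0.0578
grip_force: 0.0
```

Call:
send_rows --series '[[[0, 0, 0], [0, 0, 0], -0.6], [[0, 0, 0], [0, 0, 0], -0.6], [[0, 0, 0], [0, 0, 0], -0.6], [[0, 0, 0], [0, 0, 0], -0.6], [[0, 0, 0], [0, 0, 0], -0.6]]'

```text
time: 3.78
tcp_pos: [0.4873, -0.1726, 0.0769]
tool_rot: [[0.163, 0.987, -0.001], [0.987, -0.163, 0.0], [-0.0, -0.001, -1.0]]
ft_force: [-6.3, 1.0, 3.1]
opening: 0.0397
grip_force: 61.3
```

Call:
send_rows --series '[[[0, 0, 0.03], [0, 0, 0], -0.6], [[0, 0, 0.07], [0, 0, 0], -0.6], [[0, 0, 0.12], [0, 0, 0], -0.6], [[0, 0, 0.17], [0, 0, 0], -0.6], [[0, 0, 0.22], [0, 0, 0], -0.6]]'

```text
time: 4.4
tcp_pos: [0.4875, -0.1726, 0.144]
tool_rot: [[0.164, 0.987, 0.0], [0.987, -0.164, -0.0], [-0.0, 0.0, -1.0]]
ft_force: [-1.3, 0.3, -3.9]
opening: 0.0391
grip_force: 60.8
```

Call:
send_rows --series '[[[0, 0, 0.05], [0, 0, 0], -0.6], [[0, 0, 0.11], [0, 0, 0], -0.6], [[0, 0, 0.18], [0, 0, 0], -0.6], [[0, 0, 0.25], [0, 0, 0], -0.6], [[0, 0, 0.3], [0, 0, 0], -0.6]]'

```text
time: 5.03
tcp_pos: [0.4883, -0.173, 0.235]
tool_rot: [[0.164, 0.987, 0.003], [0.987, -0.164, -0.001], [-0.001, 0.003, -1.0]]
ft_force: [0.5, -0.6, -3.3]
opening: 0.039
grip_force: 60.9
```

Call:
send_rows --series '[[[0, 0, 0.0], [0, 0, 0], -0.6], [[0, 0, 0.0], [0, 0, 0], -0.6]]'

```text
time: 5.28
tcp_pos: [0.4872, -0.1724, 0.232]
tool_rot: [[0.164, 0.987, -0.001], [0.987, -0.164, 0.001], [0.001, -0.001, -1.0]]
ft_force: [-0.2, 0.1, -4.0]
opening: 0.0394
grip_force: 61.0
```

```bash
python3 - <<'E'
from plant import ctrl
import cv2,pickle,numpy as np
from h import *
a=ctrl.camera("top");b=ctrl.camera("scene");pickle.dump((a,b),open("l1.pkl","wb"))
cv2.imwrite("pics/l1.png",np.hstack([b["color"][130:370,180:480],a["color"][120:360,180:480]]))
print(ctrl.sense()["tcp_pos"])
E
```

```text
[ 0.48705855 -0.17233111  0.23164296]
```

View pics/l1.png

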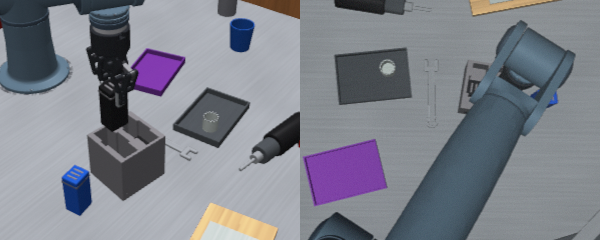

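The battery is held upright, clear above the charger (crop px 113,110). Weight reads about 4 N. I'll carry it to the free half of the tray.

Call:
send_rows --series '[[[0.015, 0.12, 0], [0, 0, 0.04], -0.6], [[0.03, 0.26, 0], [0, 0, 0.08], -0.6], [[0.045, 0.4, 0], [0, 0, 0.12], -0.6], [[0.06, 0.54, 0], [0, 0, 0.15], -0.6], [[0.075, 0.66, 0], [0, 0, 0.18], -0.6]]'

```text
time: 6.0
tcp_pos: [0.5096, 0.0269, 0.2319]
tool_rot: [[0.022, 1.0, -0.001], [1.0, -0.022, 0.0], [0.0, -0.001, -1.0]]
ft_force: [-0.7, -0.2, -2.6]
opening: 0.0388
grip_force: 60.9
```

Call:
send_rows --series '[[[0.015, 0.12, 0], [0, 0, 0.04], -0.6], [[0.03, 0.26, 0], [0, 0, 0.08], -0.6], [[0.045, 0.4, 0], [0, 0, 0.12], -0.6], [[0.06, 0.5, 0], [0, 0, 0.15], -0.6], [[0.07, 0.567, 0], [0, 0, 0.17], -0.6]]'

```text
time: 6.62
tcp_pos: [0.5307, 0.1967, 0.2318]
tool_rot: [[-0.112, 0.994, -0.002], [0.994, 0.112, -0.0], [-0.0, -0.002, -1.0]]
ft_force: [1.2, -0.1, -2.8]
opening: 0.0394
grip_force: 60.9
```

Call:
send_rows --series '[[[0, 0, -0.1], [0, 0, 0], -0.6], [[0, 0, -0.2], [0, 0, 0], -0.6], [[0, 0, -0.3], [0, 0, 0], -0.6], [[0, 0, -0.37], [0, 0, 0], -0.6], [[0, 0, -0.4], [0, 0, 0], -0.6]]'

```text
time: 7.25
tcp_pos: [0.5301, 0.1949, 0.1109]
tool_rot: [[-0.11, 0.994, -0.003], [0.994, 0.11, -0.001], [-0.0, -0.003, -1.0]]
ft_force: [0.1, 0.1, -3.7]
opening: 0.0395
grip_force: 61.1
```

Call:
send_rows --series '[[[0, 0, 0], [0, 0, 0], -0.6], [[0, 0, 0], [0, 0, 0], -0.6]]'

```text
time: 7.5
tcp_pos: [0.532, 0.1955, 0.114]
tool_rot: [[-0.11, 0.994, 0.002], [0.994, 0.11, 0.0], [0.0, 0.002, -1.0]]
ft_force: [0.1, 0.1, -2.9]
opening: 0.0393
grip_force: 61.1
```

```bash
python3 - <<'E'
from plant import ctrl
import cv2,pickle,numpy as np
from h import *
b=ctrl.camera("scene");w=ctrl.camera("wrist")
s=ctrl.sense();print(s["tcp_pos"],s["tool_rot"])
p=np.array(s["tcp_pos"]);a=np.radians(6.4);R=np.array([[np.cos(a),-np.sin(a)],[np.sin(a),np.cos(a)]])
o=proj(b,[[*(p[:2]+R@[x,y]),p[2]-.0618] for x,y in((.02,-.023),(.02,.023),(-.02,-.023))]);print(o)
t=proj(b,[[*(np.array([.535,.1515])+R@[x,y]),.02] for x,y in((.065,-.095),(.065,.095),(-.065,.095),(-.065,-.095))]);print(t)
x=b["color"][130:330,290:490].copy()
for q in o:cv2.circle(x,tuple(np.int32(q-[290,130])),1,(0,0,255),-1)
for q in t:cv2.circle(x,tuple(np.int32(q-[290,130])),1,(0,255,0),-1)
cv2.imwrite("pics/p1.png",np.hstack([cv2.resize(x,(400,400),interpolation=2),cv2.resize(w["color"],(400,300)) if 0 else cv2.copyMakeBorder(cv2.resize(w["color"],(400,300)),0,100,0,0,0)]))
E
```

```text
[0.53188326 0.19552994 0.11396873] [[-1.10205541e-01  9.93906698e-01  2.05305589e-03]
 [ 9.93908815e-01  1.10205132e-01  3.11970874e-04]
 [ 8.38126456e-05  2.07493127e-03 -9.99997844e-01]]
[[403.62452447 231.08576888]
 [411.20648322 222.17278231]
 [389.81950284 226.13142147]]
[[397.73484068 271.59609098]
 [429.15901446 231.6440012 ]
 [386.02441914 216.50181778]
 [351.88495618 253.3097419 ]]
```

View pics/p1.png

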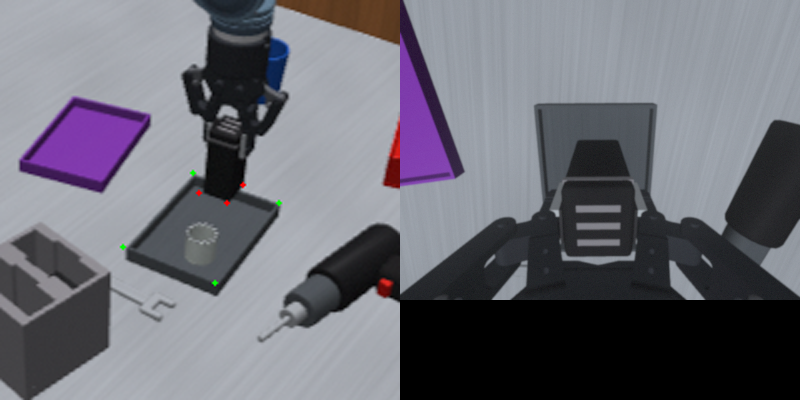

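The green and red marks fall on the tray corners and the battery's foot, so it has not slipped and sits over the free half. I'll lower it gently.

Call:
send_rows --series '[[[0, 0, -0.05], [0, 0, 0], -0.6], [[0, 0, -0.09], [0, 0, 0], -0.6], [[0, 0, -0.12], [0, 0, 0], -0.6], [[0, 0, -0.14], [0, 0, 0], -0.6], [[0, 0, -0.14], [0, 0, 0], -0.6]]'

```text
time: 8.22
tcp_pos: [0.5307, 0.1954, 0.0701]
tool_rot: [[-0.11, 0.994, -0.001], [0.994, 0.11, -0.0], [-0.0, -0.001, -1.0]]
ft_force: [-0.0, -0.4, -1.9]
opening: 0.0397
grip_force: 61.1
```

Call:
send_rows --series '[[[0, 0, 0], [0, 0, 0], -0.6], [[0, 0, 0], [0, 0, 0], -0.6]]'

```text
time: 8.48
tcp_pos: [0.5315, 0.1955, 0.0713]
tool_rot: [[-0.11, 0.994, 0.001], [0.994, 0.11, 0.0], [0.0, 0.001, -1.0]]
ft_force: [-0.4, -0.0, -3.0]
opening: 0.0393
grip_force: 61.1
```

Call:
send_rows --series '[[[0, 0, -0.005], [0, 0, 0], -0.6], [[0, 0, -0.01], [0, 0, 0], -0.6], [[0, 0, -0.01], [0, 0, 0], -0.6]]'

```text
time: 8.85
tcp_pos: [0.5309, 0.1954, 0.0676]
tool_rot: [[-0.11, 0.994, -0.0], [0.994, 0.11, -0.0], [-0.0, -0.0, -1.0]]
ft_force: [0.2, 0.3, -4.0]
opening: 0.0399
grip_force: 61.1
```

Call:
send_rows --series '[[[0, 0, -0.004], [0, 0, 0], -0.6], [[0, 0, -0.004], [0, 0, 0], -0.6]]'

```text
time: 9.1
tcp_pos: [0.531, 0.1954, 0.0665]
tool_rot: [[-0.11, 0.994, -0.0], [0.994, 0.11, -0.0], [0.0, -0.0, -1.0]]
ft_force: [0.8, 0.1, -3.3]
opening: 0.0392
grip_force: 61.1
```

Call:
send_rows --series '[[[0, 0, -0.003], [0, 0, 0], -0.6], [[0, 0, -0.003], [0, 0, 0], -0.6]]'

```text
time: 9.35
tcp_pos: [0.5312, 0.1955, 0.066]
tool_rot: [[-0.11, 0.994, 0.0], [0.994, 0.11, -0.0], [-0.0, 0.0, -1.0]]
ft_force: [-0.2, -1.1, -1.1]
opening: 0.0392
grip_force: 61.3
```

Call:
send_rows --series '[[[0, 0, -0.003], [0, 0, 0], -0.6], [[0, 0, -0.003], [0, 0, 0], -0.6]]'

```text
time: 9.6
tcp_pos: [0.5313, 0.1955, 0.0659]
tool_rot: [[-0.11, 0.994, -0.0], [0.994, 0.11, -0.0], [-0.0, -0.0, -1.0]]
ft_force: [-4.2, -1.2, 6.9]
opening: 0.0394
grip_force: 62.1
```

There is floor contact: +7 N at TCP z 0.066, as expected. I'll release and retreat straight up.

Call:
send_rows --series '[[[0, 0, 0], [0, 0, 0], 0.4], [[0, 0, 0], [0, 0, 0], 0.4], [[0, 0, 0], [0, 0, 0], 0.4], [[0, 0, 0], [0, 0, 0], 0.4], [[0, 0, 0], [0, 0, 0], 0.4]]'

```text
time: 10.22
tcp_pos: [0.5311, 0.1955, 0.0647]
tool_rot: [[-0.11, 0.994, 0.0], [0.994, 0.11, 0.0], [0.0, 0.0, -1.0]]
ft_force: [-0.8, -0.8, -0.5]
opening: 0.0597
grip_force: 0.0
```

Call:
send_rows --series '[[[0, 0, 0.03], [0, 0, 0], 0.4], [[0, 0, 0.1], [0, 0, 0], 0.4], [[0, 0, 0.2], [0, 0, 0], 0.4], [[0, 0, 0.35], [0, 0, 0], 0.4], [[0, 0, 0.5], [0, 0, 0], 0.4]]'

```text
time: 10.85
tcp_pos: [0.5309, 0.1954, 0.2167]
tool_rot: [[-0.11, 0.994, 0.0], [0.994, 0.11, 0.0], [0.0, 0.0, -1.0]]
ft_force: [0.5, 0.2, -0.8]
opening: 0.0599
grip_force: 0.0
```

Call:
send_rows --series '[[[0, 0, 0], [0, 0, 0], 0.4], [[0, 0, 0], [0, 0, 0], 0.4], [[0, 0, 0], [0, 0, 0], 0.4]]'

```text
time: 11.22
tcp_pos: [0.5301, 0.1953, 0.2131]
tool_rot: [[-0.11, 0.994, -0.003], [0.994, 0.11, -0.0], [-0.0, -0.003, -1.0]]
ft_force: [-0.6, 0.4, -0.6]
opening: 0.0594
grip_force: 0.0
```

```bash
python3 - <<'E'
from plant import ctrl
import cv2,numpy as np
b=ctrl.camera("scene");w=ctrl.camera("wrist")
x=b["color"][130:330,260:460]
cv2.imwrite("pics/f1.png",np.hstack([cv2.resize(x,(400,400),interpolation=2),cv2.copyMakeBorder(cv2.resize(w["color"],(400,300)),0,100,0,0,0)]))
s=ctrl.sense();print(s["tcp_pos"],s["opening"],s["ft_force"])
E
```

```text
[0.53032434 0.19532352 0.21328337] 0.05962786727489434 [ 0.30250001 -0.2441203  -0.63689823]
```

View pics/f1.png

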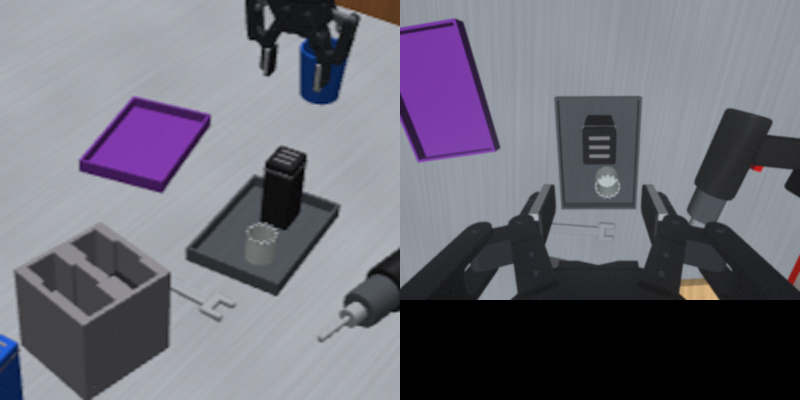

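The battery stands upright in the tray (crop px 283,190) beside the undisturbed hole saw, and the gripper is clear.

```bash
python3 -c "
from plant import ctrl
print(ctrl.hand_in())"
```

```text
the job is handed in; nothing more can be done
None
```

The long battery is out of the charger and standing upright in the tray's free half next to the hole saw, and the job is handed in; the hand-in call returned no verdict.

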